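Roll the long storage tube into the V cradle

ROBOT

A 7-joint arm with a two-finger parallel gripper is mounted at the origin on the work surface. World frame = base frame: x ahead of the robot, y to its left, z up, the work surface at z = 0. Lengths are in m, angles in rad, forces in N, time in s.
With the tool pointing down it reaches from about 0.4 to 0.85 m from the base axis. Payload 10.4 kg.
Tool frame: the origin (TCP) lies midway between the tips of the shut fingers; the grasp point (between the pads) lies 19 mm behind it (r.grasp_offset is the distance from the TCP to the grasp point, in m); x points along the fingers, y is the direction in which the jaws open and shut, and the axes are right-handed (so a half turn about x gives the same grasp; the last joint's range is limited). The gripper opens to 87 mm and grips with 3 to 60 N. Pads are 19 mm wide; open, the fingers measure 117 mm over their backs; the gripper's body (75 mm by 190 mm) begins 51 mm behind the grasp point.
Start: joints at [-1.362, 0.332, -0.065, 1.46, 0.022, 1.35, -0.088], TCP at [0.144, 0.608, 0.223] pointing down, gripper open.
Joint ranges: [-2.6, 2.6], [-0.5, 2.12], [-1.47, 1.34], [0.16, 2.42], [-1.27, 4.41], [0.06, 2.06], [-2.6, 2.6]. Speed limits (rad/s): [2.22, 2.22, 2.79, 2.79, 3.14, 3.14, 3.14].

INTERFACE

Orientations are given as a unit quaternion [x, y, z, w].
In Python, from bench import r, vision, close_job gives the robot as it stands. The module is installed in compiled form; this text tells all that it offers.
- The arm moves only by the shell command python3 -m pendant 'ROWS' [OPENING] [FORCE]. ROWS is text: rows parted by semicolons, each of 6 numbers parted by spaces: the shift along the tool's x, y, z in units of 0.25 m (1.0 is 0.25 m), then the turn, a rotation vector about the tool's x, y, z in units of 1.5 rad (1.0 is 1.5 rad). A call has 1 to 8 rows; each row is the pose to reach, as a shift and turn from the pose commanded when the call began, along the tool's axes at that moment; what a row does not reach only later rows make up. A row lasts 1/10 s, in which the tool goes at most 50 mm and 8.59 degrees, less where a joint would pass 70% of its speed; a pose out of reach is approached as far as the arm can. A call with a number of a shift or a turn outside -1 to 1 is refused whole. A call with a gripper value outside its range is refused whole. OPENING is the gripper command: -1 is shut, 1 is fully open, values between are in proportion, set as the call begins (- or left out, the last holds). The fingers move at their own pace and stop on an object; FORCE is the grip in N (left out, the last holds). Time passes only in rows, so rows that repeat a pose let the fingers close. It gives the time, the measured TCP pose, the force and the opening at its end, in the units of the state.
- r.read_state(): the state, without advancing time (a new reading comes with each control period).
- vision.camera(name): name is "side" or "top" or "wrist"; returns (picture, depth): 400x640x3 uint8, blue, green, red; 400x640 float32, m along the optical axis (not along the pixel's ray), 0 where there is no reading.
- vision.get_calibration(name): a dict with "camera_matrix" (3x3 intrinsics, pixels), "k1" (the pictures are not rectified: a ray, as slopes to the right and down, at radius r is drawn at 1 + k1 r^2 times it, then the intrinsics apply), "rvec" (rotation vector, rad) and "tvec" (3), from world to camera coordinates, as OpenCV has them. Camera axes: x right, y down, z forward; pixel columns grow to the right and rows downward; lengths in m; the calibration is good to about 2 mm. A picture is of the moment at which its call begins: read the wrist's pose just before it. get_calibration takes no time and is no camera call; for the wrist camera it gives the pose at the moment of the call.
- close_job(): hands the job in, once; it reports no verdict.
The state is a dict: "time": time; "joint_positions": joint angles; "joint_vel": joint speeds; "joint_torque": joint torques, N m; "ee_pos": TCP position; "eef_rot": TCP orientation; "ft_force": force on the tool from outside, world axes, zero at the start; "torque": the same for the moment, N m; "width": finger opening in m.
Only numpy, scipy, OpenCV 4.12 (cv2) and the standard library are available. Lean on these libraries where they do the work, as an engineer would, in place of code of your own. Each camera call takes 0.05 s, during which the arm holds its last target. There are 200 camera calls.

TASK

Roll the longer of the two cardboard storage tubes along the table, by pushing its side with the fingers, up the slope of the metal cradle and into its V groove, and if it ends up to one side push its end with the fingers, until it lies at rest along the groove, centred, with about the same length sticking out at both ends. Do not grasp or lift the tube, and leave the short tube and everything else on the table where it is.

Things in the scene. Friction and masses are not known exactly. Their poses are not given: they have to be found in the camera images.
- long_tube: The longer cardboard tube, plugged and stiff: 200 mm long, 50 mm in diameter, about 0.35 kg, lying left or right of the cradle. Origin at its centre, 25 mm above the table; x along its length; y, z turn as it rolls. It rolls square to its length, coasts and hardly turns on the bare table; pushed up the slope by both fingers it squares up. In the groove a few N on its end slide it lengthwise.
- short_tube: A like cardboard tube, 120 mm long, 50 mm in diameter, lying on the other side of the cradle; to be left alone. Origin at its centre, x along its length.
- cradle: Low fixed cradle of bare folded steel sheet, 160 mm long (x) and 180 mm wide (y), the same from both sides. Origin on the table under its middle. A V groove runs along its x axis at y = 0: bottom level with the table, its two crests 12 mm above the table at y = -16.5 and +16.5 mm. From each crest a plain slope falls outward to the table at y = -90 and +90 mm. In the groove the tube's axis lies 31 mm above the table; on a crest 37 mm.
- loupe: Black folding magnifier, 50 x 50 x 60 mm, standing at the near left; origin at the centre of its underside. Leave alone.
- weight: Steel disc weight, 48 mm across, 30 mm high, at the near right; origin at the centre of its underside. Leave alone.
- blower: Blue rubber dust blower standing on its base, 60 mm across, 95 mm high, beyond the cradle on the left; origin at the centre of its underside. Leave alone.
- tweezers: Steel tweezers, 130 mm long, 14 mm wide, 8 mm high, lying flat beyond the cradle on the right; origin at about its middle, x along it. Leave alone.
- jar: Jar with lid, 60 mm across, 75 mm high, at the near left; origin at the centre of its underside. Leave alone.
- spool: Wooden thread spool, 32 mm across, 40 mm high, at the far left; origin at the centre of its underside. Leave alone.
- brush: Flat brush, 200 mm long, 42 mm wide, 20 mm high, lying at the near right; origin at its middle, x along it. Leave alone.
There are look-alikes about, which are no part of the job. Of the things like the cradle, leave any that is pink; of the rest the larger one is meant.

How it is judged:
By the outcome, as a careful person would: the job done as asked, in the order asked, and still so for the second after the job is handed in, with the robot touching nothing.
It also fails if it takes over 64 s, if anything falls off the work surface, if the arm or the gripper's body presses on something with over 40 N, if the wrist force passes 120 N, or if a joint passes its speed limit or range.

## Working session

There is one attempt and no reset: what is moved stays moved. The work goes in short steps, Python scripts to look and compute and a shell command to move; the robot and the scene stay as the last step left them, time stands still between calls to the robot, and variables do not carry over. Pictures are saved under pics/ and viewed, about 8 in all and at most 12, crops included, and the job is handed in when it is done.

```bash
mkdir -p pics; cat > h.py <<'E'
import numpy as np, cv2
from bench import r, vision
from scipy.spatial.transform import Rotation as R
def snap(n,f):
    c=vision.get_calibration(n); im,d=vision.camera(n); cv2.imwrite(f'pics/{f}.png',im); np.savez(f'pics/{f}.npz',im=im,d=d,**{k:np.array(v) for k,v in c.items()}); return im,d,c
def rays(c,uv):
    K=np.array(c['camera_matrix']);uv=np.atleast_2d(uv).astype(float)
    k=float(c['k1']); s=cv2.undistortPoints(uv[:,None],K,np.array([k,0,0,0,0.]))[:,0]
    Rm=cv2.Rodrigues(np.array(c['rvec'],float))[0]; t=np.array(c['tvec'],float).ravel()
    return -Rm.T@t, np.c_[s,np.ones(len(s))]@Rm
def onplane(c,uv,z):
    o,d=rays(c,uv); return o+d*((z-o[2])/d[:,2])[:,None]
def deproj(c,uv,dep):
    o,d=rays(c,uv); return o+d*np.asarray(dep)[:,None]
E
python3 - <<'E'
from h import *
s=r.read_state(); print(s['time'],s['ee_pos'],s['eef_rot'],s['ft_force'],s['width'])
print(R.from_quat(s['eef_rot']).as_matrix().round(3))
for n in('top','side'): 
    im,d,c=snap(n,n+'0'); print(n,rays(c,[320,200]),im.shape,d[d>0].min(),d.max())
E
```

```text
0.0 [0.14347318 0.6079109  0.22175081] [ 0.08123963  0.70240006 -0.08223857  0.70233262] [-0.00374037  0.28082316  0.81643507] 0.08698729117217474
[[-0.     0.23   0.973]
 [-0.001  0.973 -0.23 ]
 [-1.    -0.001  0.   ]]
top (array([ 0.45817767, -0.08364023,  1.29261146]), array([[ 0.0493405 ,  0.00791214, -0.99879113]])) (400, 640, 3) 0.88564503 2.1230576
side (array([0.42344523, 1.03437791, 0.84193106]), array([[ 0.07842584, -0.81428345, -0.57516457]])) (400, 640, 3) 0.39251235 3.3097289
```

View pics/top0.png

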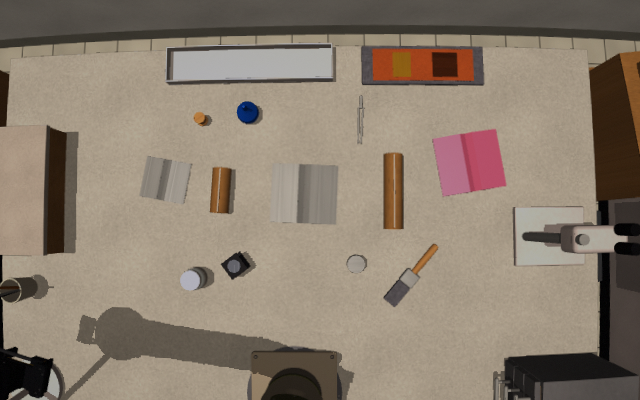

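View pics/side0.png

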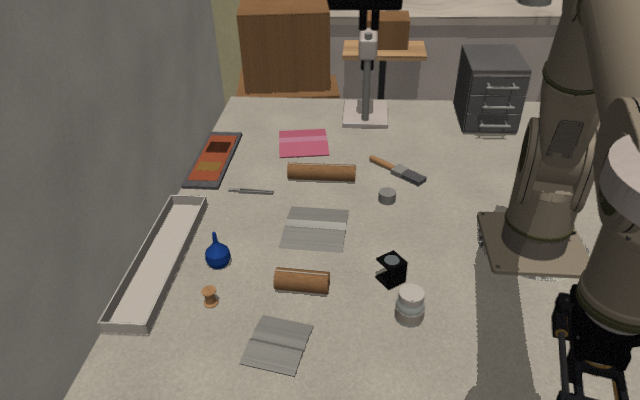

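The top view shows these candidates:
- **Tubes:** long tube at (393,190), short tube at (220,190).
- **Cradles:** large grey at (305,193), small grey at (165,179), pink at (469,162).

I choose the tube at (393,190), to the right of the cradle, and the large grey cradle at (305,193). The side view agrees: tube (321,172), cradle (315,229). Next I measure both and make one close crop.

```bash
cat > m.py <<'E'
from h import *
def blobs(im,kind):
    hsv=cv2.cvtColor(im,cv2.COLOR_BGR2HSV)
    if kind=='brown': m=cv2.inRange(hsv,(5,110,40),(18,255,255))
    m=cv2.morphologyEx(m,cv2.MORPH_OPEN,np.ones((3,3)))
    return [c for c in cv2.findContours(m,cv2.RETR_EXTERNAL,cv2.CHAIN_APPROX_NONE)[0] if cv2.contourArea(c)>300],m
def tube(f,box,n='top'):
    "points of tube surface by depth in world; fit axis"
    z=np.load(f'pics/{f}.npz'); c=z; cs,m=blobs(z['im'],'brown'); 
    mm=np.zeros_like(m); mm[box[1]:box[3],box[0]:box[2]]=1; m=cv2.bitwise_and(m,m,mask=mm)
    v,u=np.nonzero(m); P=deproj(z,np.c_[u,v],z['d'][v,u]); P=P[(P[:,2]>.02)&(P[:,2]<.08)]
    # outline rectangle cast on axis plane
    cs=max(cv2.findContours(m,cv2.RETR_EXTERNAL,cv2.CHAIN_APPROX_NONE)[0],key=cv2.contourArea)
    zc=P[:,2].max()-.025
    Q=onplane(z,cs[:,0],.025 if zc<.028 else zc)[:,:2].astype(np.float32)
    print(f,'rect',cv2.minAreaRect(Q),'depth top z',np.percentile(P[:,2],[50,98]).round(4),'xr',np.percentile(P[:,0],[1,99]).round(4),'yr',np.percentile(P[:,1],[1,99]).round(4))
    return P
E
python3 - <<'E'
from m import *
tube('top0',(360,130,430,250)); tube('top0',(200,150,240,230)); tube('side0',(270,150,365,190))
for f,box in(('top0',(262,150,350,235)),('side0',(270,200,360,258))):
    z=np.load(f'pics/{f}.npz'); v,u=np.mgrid[box[1]:box[3],box[0]:box[2]].reshape(2,-1)
    P=deproj(z,np.c_[u,v],z['d'][v,u]); 
    ref=np.median(P[P[:,2]<.004,2]);k=P[:,2]>.006
    print(f,ref,P[:,2].max(),k.sum(),cv2.minAreaRect(P[k,:2].astype(np.float32)),P[k].mean(0))
    for y in np.arange(-.16,.12,.01):
        s=(abs(P[:,1]-y)<.005)&(abs(P[:,0]-.5)<.03)
        if f=='top0' and s.any(): print(round(y,2),P[s,2].mean().round(4),end='; ')
z=np.load('pics/top0.npz');im=z['im']; cv2.imwrite('pics/crop1.png',cv2.resize(im[130:250,190:430],None,fx=3.3,fy=3.3,interpolation=cv2.INTER_CUBIC))
E
```

```text
top0 rect ((0.5449435710906982, -0.25518783926963806), (0.024061648175120354, 0.19930870831012726), 89.1546630859375) depth top z [0.0449 0.052 ] xr [0.4455 0.6415] yr [-0.2902 -0.2423]
top0 rect ((0.5488118529319763, 0.18202149868011475), (0.027744468301534653, 0.11882054060697556), 86.47293090820312) depth top z [0.0445 0.0528] xr [0.49   0.6067] yr [0.167  0.2178]
side0 rect ((0.5459128022193909, -0.2581486999988556), (0.07938039302825928, 0.2031089812517166), 89.31753540039062) depth top z [0.0399 0.0524] xr [0.4461 0.6395] yr [-0.264  -0.2372]
top0 -0.0003072346618619992 1.2926114602245884 1691 ((0.5514695644378662, -0.03258413076400757), (0.2240954339504242, 0.22466516494750977), 86.0694580078125) [ 0.53954909 -0.02877939  0.02656297]
-0.15 -0.001; -0.14 -0.0012; -0.13 -0.0009; -0.12 -0.0008; -0.11 -0.0006; -0.1 0.002; -0.09 0.0031; -0.08 0.005; -0.07 0.0065; -0.06 0.0079; -0.05 0.0094; -0.04 0.0082; -0.03 0.0021; -0.02 0.0026; -0.01 0.0098; 0.0 0.0097; 0.01 0.0073; 0.02 0.0065; 0.03 0.0044; 0.04 0.003; 0.05 0.0013; 0.06 -0.0004; 0.07 -0.001; 0.08 -0.0009; side0 0.0014618476596044983 0.8419310646083615 1633 ((0.5375889539718628, 0.44472748041152954), (0.2197590172290802, 1.1809197664260864), 0.41406381130218506) [ 0.5381168  -0.00738347  0.0204885 ]
```

View pics/crop1.png

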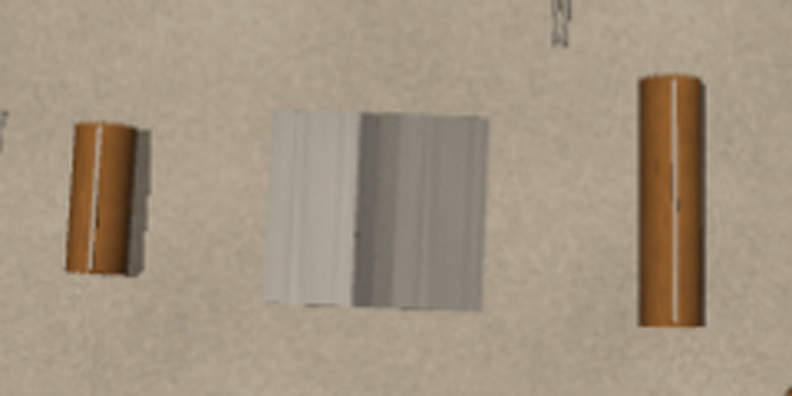

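The crop confirms the choice: the long tube at right is almost parallel to the groove, and the cradle is slightly turned. Next come the cradle corners and the tube's yaw.

```bash
python3 - <<'E'
from m import *
z=np.load('pics/top0.npz')
px=np.array([[277,110],[488,117],[481,310],[266,304]])/3.3+[190,130]-.35
C=onplane(z,px,0)[:,:2]; print('cradle corners',C.round(4),'centre',C.mean(0))
L=(C[0]+C[1])/2-(C[2]+C[3])/2; print('len',np.linalg.norm(L),'yaw',np.degrees(np.arctan2(L[1],L[0])),'W',np.linalg.norm((C[0]+C[3]-C[1]-C[2])/2))
for f,b in(('top0',(383,150,404,232)),):
    z=np.load(f'pics/{f}.npz'); v,u=np.mgrid[b[1]:b[3],b[0]:b[2]].reshape(2,-1); P=deproj(z,np.c_[u,v],z['d'][v,u]); P=P[P[:,2]>.03]
    res=__import__('scipy.optimize',fromlist=['x']).least_squares(lambda q:np.hypot((P[:,1]-q[0]-q[1]*(P[:,0]-.545))/np.hypot(1,q[1]),P[:,2]-q[2])-.025,[-.265,0,.025],loss='soft_l1',f_scale=.002)
    print('axis y at x=.545, slope, z',res.x,'x',np.percentile(P[:,0],[.5,99.5]))
# groove line from depth: min of V per x
z=np.load('pics/top0.npz');v,u=np.mgrid[150:235,262:350].reshape(2,-1);P=deproj(z,np.c_[u,v],z['d'][v,u])
pts=[]
for x in np.arange(.47,.61,.01):
    s=P[abs(P[:,0]-x)<.005]
    q=s[(s[:,2]>.006)&(s[:,2]<.02)]; pts.append((x,q[:,1].mean()))
pts=np.array(pts);p=np.polyfit(pts[:,0],pts[:,1],1);print('midline fit',p,np.polyval(p,.54))
E
```

```text
cradle corners [[ 0.624   0.0526]
 [ 0.6167 -0.1217]
 [ 0.458  -0.1146]
 [ 0.4638  0.0618]] centre [ 0.54061723 -0.03049139]
len 0.15964079797486486 yaw -2.912242088456952 W 0.17542553658796112
axis y at x=.545, slope, z [-0.26705961 -0.01250531  0.02391843] x [0.44542688 0.64438507]
midline fit [-0.04511328 -0.00375007] -0.028111241462030964
```

```bash
cat > go.py <<'E'
import sys
from h import *
# usage: go.py x y z yawdeg(tool y azimuth): shift/turn units from the current pose
s=r.read_state(); M=R.from_quat(s['eef_rot']); t=np.array(list(map(float,sys.argv[1:4])))
a=np.radians(float(sys.argv[4])); Y=np.array([np.cos(a),np.sin(a),0]); X=np.array([0,0,-1.]); T=R.from_matrix(np.c_[X,Y,np.cross(X,Y)])
print('t',round(s['time'],2),'p',np.round(s['ee_pos'],4),'az',np.degrees(np.arctan2(*M.as_matrix()[[1,0],1])).round(2),'F',np.round(s['ft_force'],1))
print('shift',(M.inv().apply(t-s['ee_pos'])/.25).round(3),'turn',((M.inv()*T).as_rotvec()/1.5).round(3))
E
python3 go.py 0.42 0.45 0.2 50; python3 go.py 0.33 0.51 0.2 50
python3 - <<'E'
from h import *
z=np.load('pics/top0.npz')
for n,p,h in(('blower',(248,113),.05),('weight',(356,264),.03),('tweezers',(361,120),0),('brush end',(434,247),.02),('loupe',(235,265),.05)): print(n,onplane(z,p,h).round(3))
E
```

```text
t 0.1 p [0.1435 0.6079 0.2218] az 76.72 F [-0.1 -0.2  0.6]
shift [ 0.088 -0.361  1.222] turn [0.311 0.    0.001]
t 0.1 p [0.1435 0.6079 0.2218] az 76.72 F [-0.1 -0.2  0.6]
shift [ 0.088 -0.21   0.816] turn [0.311 0.    0.001]
blower [[0.752 0.116 0.05 ]]
weight [[ 0.351 -0.167  0.03 ]]
tweezers [[ 0.741 -0.187  0.   ]]
brush end [[ 0.394 -0.377  0.02 ]]
loupe [[0.351 0.149 0.05 ]]
```

```bash
python3 -m pendant '0 -0.21 0.82 0.31 0 0;0 -0.21 0.82 0.31 0 0;0 -0.21 0.82 0.31 0 0;0 -0.21 0.82 0.31 0 0;0 -0.21 0.82 0.31 0 0' 1; python3 go.py 0.48 0.32 0.2 25
```

```text
time: 0.6
ee_pos: [0.3374, 0.5057, 0.2224]
eef_rot: [0.244, 0.662, -0.245, 0.665]
ft_force: [-0.4, 0.4, 0.9]
width: 0.0869
t 0.6 p [0.3374 0.5057 0.2224] az 49.56 F [-0.4  0.4  0.9]
shift [ 0.093 -0.196  0.916] turn [ 0.286  0.002 -0.001]
```

```bash
python3 -m pendant '0 -0.2 0.92 0.29 0 0;0 -0.2 0.92 0.29 0 0;0 -0.2 0.92 0.29 0 0;0 -0.2 0.92 0.29 0 0;0 -0.2 0.92 0.29 0 0;0 -0.2 0.92 0.29 0 0'; python3 go.py 0.56 0.1 0.2 0
```

```text
time: 1.2
ee_pos: [0.4788, 0.3187, 0.2225]
eef_rot: [0.381, 0.595, -0.382, 0.596]
ft_force: [-0.2, 0.2, 0.5]
width: 0.0871
t 1.2 p [0.4788 0.3187 0.2225] az 24.7 F [-0.2  0.2  0.5]
shift [ 0.092 -0.07   0.93 ] turn [ 0.287  0.001 -0.001]
```

```bash
python3 -m pendant '0 -0.07 0.93 0.318 0 0;0 -0.07 0.93 0.318 0 0;0 -0.07 0.93 0.318 0 0;0 -0.07 0.93 0.318 0 0;0 -0.07 0.93 0.318 0 0;0 -0.07 0.93 0.318 0 0'; python3 go.py 0.548 -0.12 0.2 -2.7
```

```text
time: 1.8
ee_pos: [0.5593, 0.1012, 0.2225]
eef_rot: [-0.511, -0.488, 0.511, -0.489]
ft_force: [-0.3, -0.0, 1.0]
width: 0.0866
t 1.8 p [0.5593 0.1012 0.2225] az -2.56 F [-0.3 -0.   1. ]
shift [ 0.092 -0.006  0.886] turn [ 0.002  0.001 -0.   ]
```

```bash
python3 -m pendant '0 0 0.9 0 0 0;0 0 0.9 0 0 0;0 0 0.9 0 0 0;0 0 0.9 0 0 0;0 0 0.9 0 0 0'; python3 go.py 0.545 -0.33 0.2 -2.7;python3 go.py 0.545 -0.33 0.022 -2.7
```

```text
time: 2.3
ee_pos: [0.549, -0.1219, 0.2226]
eef_rot: [-0.51, -0.49, 0.51, -0.49]
ft_force: [-0.6, 0.1, -0.0]
width: 0.0871
t 2.3 p [ 0.549  -0.1219  0.2226] az -2.34 F [-0.6  0.1 -0. ]
shift [0.091 0.018 0.832] turn [ 0.004  0.    -0.   ]
t 2.3 p [ 0.549  -0.1219  0.2226] az -2.34 F [-0.6  0.1 -0. ]
shift [0.803 0.018 0.832] turn [ 0.004  0.    -0.   ]
```

```bash
python3 -m pendant '0 0.02 0.86 0.004 0 0;0 0.02 0.86 0.004 0 0;0 0.02 0.86 0.004 0 0;0 0.02 0.86 0.004 0 0;0 0.02 0.86 0.004 0 0;0.2 0.02 0.86 0.004 0 0;0.4 0.02 0.86 0.004 0 0;0.5 0.02 0.86 0.004 0 0'; python3 go.py 0.545 -0.335 0.022 -2.7
python3 - <<'E'
from h import *
snap('top','top1')
im,d,c=snap('wrist','wrist1')
a=cv2.imread('pics/top1.png')[130:270,300:460]; cv2.imwrite('pics/c2.png',np.hstack([cv2.resize(a,(457,400)),im[:, 160:480]]))
E
```

```text
time: 3.1
ee_pos: [0.5458, -0.3303, 0.0926]
eef_rot: [-0.51, -0.491, 0.511, -0.487]
ft_force: [-0.0, 0.6, -0.2]
width: 0.0872
t 3.1 p [ 0.5458 -0.3303  0.0926] az -2.41 F [-0.   0.6 -0.2]
shift [ 0.282 -0.001  0.02 ] turn [ 0.003 -0.002  0.003]
```

View pics/c2.png

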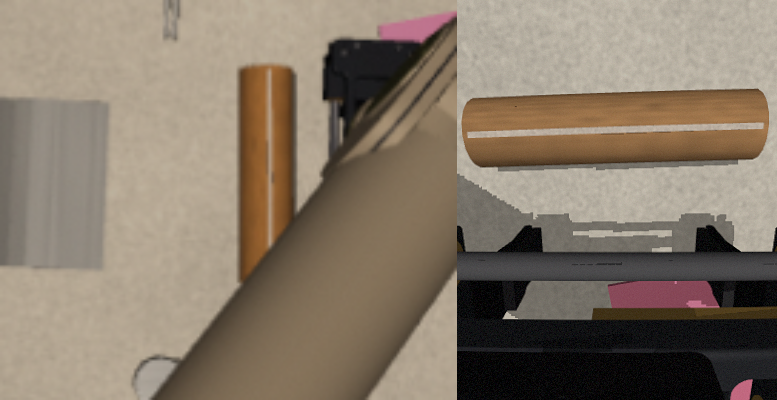

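The left crop shows the tube (266,170 in the crop) and the fingers to its right, with a clear gap between them. The wrist crop shows the whole tube ahead of both fingers. I now go down beside it.

```bash
python3 -m pendant '0.15 0 0.01 0 0 0;0.25 0 0.01 0 0 0;0.28 0 0 0 0 0;0.28 0 0 0 0 0;0.28 0 -0.04 0 0 0;0.28 0 -0.08 0 0 0;0.28 0 -0.1 0 0 0;0.28 0 -0.12 0 0 0'; python3 go.py 0.545 -0.02 0.022 -2.7
```

```text
time: 4.0
ee_pos: [0.5486, -0.3031, 0.0285]
eef_rot: [0.511, 0.489, -0.51, 0.49]
ft_force: [-0.6, -3.3, 2.6]
width: 0.0868
t 4.0 p [ 0.5486 -0.3031  0.0285] az -2.46 F [-0.6 -3.3  2.6]
shift [ 0.025 -0.063 -1.131] turn [ 0.003  0.    -0.001]
```

```bash
python3 -m pendant '0.01 0 -0.025 0 0 0;0.02 0 -0.05 0 0 0;0.025 0 -0.08 0 0 0;0.025 0 -0.11 0 0 0;0.025 0 -0.14 0 0 0;0.025 0 -0.17 0 0 0;0.025 0 -0.2 0 0 0;0.025 0 -0.23 0 0 0'; python3 go.py 0.545 -0.06 0.022 -2.7
```

```text
time: 4.8
ee_pos: [0.5505, -0.2455, 0.0213]
eef_rot: [0.511, 0.489, -0.511, 0.489]
ft_force: [0.1, 0.4, 0.8]
width: 0.0873
t 4.8 p [ 0.5505 -0.2455  0.0213] az -2.52 F [0.1 0.4 0.8]
shift [-0.003 -0.054 -0.74 ] turn [ 0.002 -0.    -0.   ]
```

```bash
python3 -m pendant '0 0 -0.03 0 0 0;0 0 -0.06 0 0 0;0 0 -0.09 0 0 0;0 0 -0.12 0 0 0;0 0 -0.15 0 0 0;0 0 -0.18 0 0 0;0 0 -0.21 0 0 0;0 0 -0.24 0 0 0'; python3 go.py 0.545 -0.06 0.022 -2.7
```

```text
time: 5.6
ee_pos: [0.5531, -0.1856, 0.0212]
eef_rot: [0.511, 0.489, -0.511, 0.489]
ft_force: [0.4, -0.8, 0.2]
width: 0.0866
t 5.6 p [ 0.5531 -0.1856  0.0212] az -2.52 F [ 0.4 -0.8  0.2]
shift [-0.003 -0.054 -0.5  ] turn [ 0.002 -0.     0.   ]
```

Now a wrist look, to see whether the tube is still near the fingers and how it lies.

```bash
cat > w.py <<'E'
import sys
from m import *
def axis(f):
    z=np.load(f'pics/{f}.npz'); cs,m=blobs(z['im'],'brown'); v,u=np.nonzero(cv2.dilate(m,np.ones((3,3))))
    P=deproj(z,np.c_[u,v],z['d'][v,u]); P=P[(P[:,2]>.015)&(P[:,2]<.07)&(P[:,1]<.08)&(P[:,1]>-.35)]
    if len(P)<50: print('no pts'); return
    from scipy.optimize import least_squares
    q=least_squares(lambda q:np.hypot(P[:,1]-q[0]-q[1]*(P[:,0]-.545),P[:,2]-q[2])-.025,[np.median(P[:,1]),-.03,.03],loss='soft_l1',f_scale=.002).x
    print(f,len(P),'y@.545 %.4f yaw %.2f z %.4f'%(q[0],np.degrees(np.arctan(q[1])),q[2]),'x',np.percentile(P[:,0],[.5,99.5]).round(4))
if __name__=='__main__':
    n,f=sys.argv[1:3]; im,d,c=snap(n,f); axis(f)
E
python3 w.py wrist wrist2; python3 w.py side side2; python3 -c "
from m import *; axis=__import__('w').axis
[axis(f) for f in('top0','side0')]"
```

```text
wrist2 40266 y@.545 -0.1472 yaw -0.62 z 0.0253 x [0.4467 0.6434]
side2 1525 y@.545 -0.1339 yaw -19.07 z 0.0277 x [0.3359 0.9389]
top0 1709 y@.545 -0.2678 yaw -0.69 z 0.0240 x [0.3275 0.9355]
side0 1304 y@.545 -0.2674 yaw -0.42 z 0.0269 x [0.3359 0.9363]
```

View pics/wrist2.png

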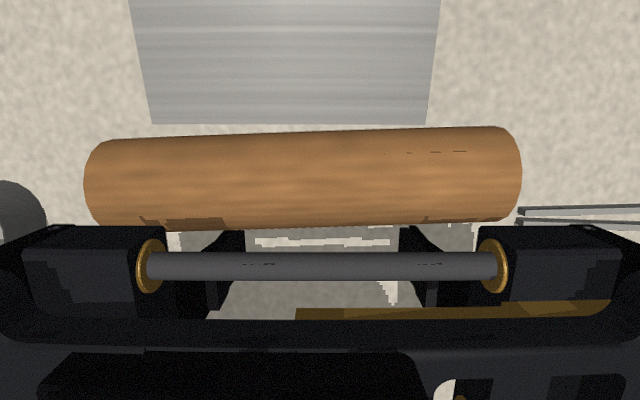

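The wrist view shows the tube (300,180) just short of the cradle's foot (y ≈ 125 px), with both fingers behind it. It sits about 7 mm too far toward +x. I carry on up the slope.

```bash
python3 -m pendant '0 0 -0.024 0 0 0;0 0 -0.048 0 0 0;0 0 -0.072 0 0 0;0 0 -0.096 0 0 0;0 0 -0.12 0 0 0;0 0 -0.144 0 0 0;0 0 -0.168 0 0 0;0 0 -0.192 0 0 0' && python3 -m pendant '0 0 -0.02 0 0 0;0 0 -0.04 0 0 0;0 0 -0.06 0 0 0;0 0 -0.08 0 0 0;0 0 -0.1 0 0 0;0 0 -0.12 0 0 0;0 0 -0.13 0 0 0;0 0 -0.14 0 0 0'; python3 w.py wrist wrist3;  python3 go.py 0.545 -0.06 0.022 -2.7
```

```text
time: 6.5
ee_pos: [0.556, -0.1431, 0.0231]
eef_rot: [-0.511, -0.486, 0.512, -0.491]
ft_force: [-2.0, -16.5, 12.7]
width: 0.0871
time: 7.3
ee_pos: [0.5574, -0.1069, 0.0227]
eef_rot: [-0.511, -0.487, 0.512, -0.49]
ft_force: [-1.0, -13.3, 10.2]
width: 0.087
wrist3 43403 y@.545 -0.0690 yaw -0.60 z 0.0339 x [0.4475 0.6441]
t 7.35 p [ 0.5575 -0.1063  0.0226] az -2.6 F [-0.5 -9.4  6.6]
shift [ 0.002 -0.058 -0.183] turn [ 0.001  0.002 -0.002]
```

```bash
python3 -m pendant '0 0 -0.016 0 0 0;0 0 -0.03 0 0 0;0 0 -0.042 0 0 0;0 0 -0.054 0 0 0;0 0 -0.066 0 0 0;0 0 -0.076 0 0 0;0 0 -0.086 0 0 0;0 0 -0.096 0 0 0'; python3 w.py wrist wrist4;  python3 go.py 0.545 -0.06 0.022 -2.7
```

```text
time: 8.15
ee_pos: [0.5592, -0.0862, 0.0238]
eef_rot: [-0.512, -0.485, 0.513, -0.491]
ft_force: [-0.8, -16.8, 14.3]
width: 0.0868
wrist4 44276 y@.545 -0.0493 yaw -2.65 z 0.0370 x [0.4502 0.6467]
t 8.2 p [ 0.5591 -0.0844  0.0234] az -2.76 F [-0.2 -5.2  4.3]
shift [ 0.005 -0.061 -0.095] turn [-0.001  0.003 -0.003]
```

Squared up at -2.65°, axis z 37 mm: it is on the crest. Now a few more slow millimetres, then stop.

```bash
python3 -m pendant '0 0 -0.01 0 0 0;0 0 -0.018 0 0 0;0 0 -0.026 0 0 0;0 0 -0.034 0 0 0;0 0 -0.04 0 0 0;0 0 -0.046 0 0 0;0 0 -0.046 0 0 0;0 0 -0.046 0 0 0'; python3 w.py wrist wrist5;  python3 go.py 0.545 -0.06 0.022 -2.7
```

```text
time: 9.0
ee_pos: [0.5583, -0.0678, 0.0213]
eef_rot: [0.511, 0.489, -0.511, 0.489]
ft_force: [0.1, -0.2, 0.2]
width: 0.0874
wrist5 43093 y@.545 -0.0291 yaw -2.76 z 0.0313 x [0.4509 0.6477]
t 9.05 p [ 0.5583 -0.0679  0.0213] az -2.53 F [-0.9  0.8 -0.6]
shift [-0.003 -0.054 -0.029] turn [ 0.002 -0.     0.   ]
```

It is in the groove: z 31.3 mm, yaw matching. I back off, rise, and look from above to measure the overhangs.

```bash
python3 -m pendant '0 0 0.06 0 0 0;0 0 0.14 0 0 0;-0.15 0 0.2 0 0 0;-0.35 0 0.3 0 0 0;-0.55 0 0.4 0 0 0;-0.75 0 0.4 0 0 0;-0.75 0 0.4 0 0 0;-0.75 0 0.4 0 0 0'; python3 w.py wrist wrist6;  python3 go.py 0.545 -0.06 0.022 -2.7
```

```text
time: 9.85
ee_pos: [0.5545, -0.1694, 0.2107]
eef_rot: [0.512, 0.488, -0.51, 0.49]
ft_force: [0.1, 1.3, -0.1]
width: 0.0868
wrist6 10916 y@.545 -0.0292 yaw -3.03 z 0.0312 x [0.4503 0.8551]
t 9.9 p [ 0.5538 -0.1684  0.2086] az -2.55 F [ 0.7 -0.6 -0.5]
shift [ 0.746 -0.055 -0.431] turn [ 0.002 -0.    -0.   ]
```

View pics/wrist6.png

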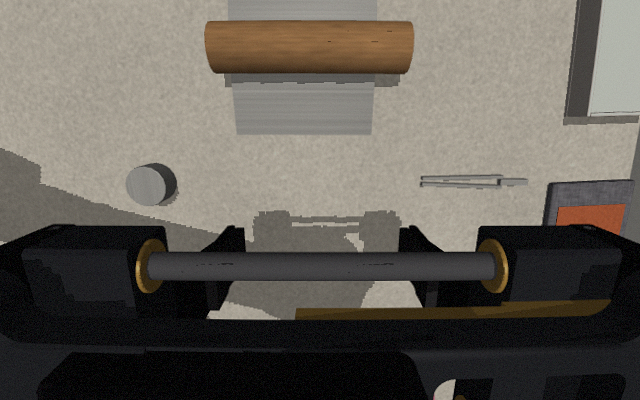

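The wrist view shows the tube (310,46) lying in the groove, with the cradle edges at about 229–236 px (left) and 372–377 px (right). Now I measure the offset along the groove.

```bash
cat > off.py <<'E'
import sys
from m import *
a=np.array([np.cos(np.radians(-2.75)),np.sin(np.radians(-2.75))]); b=np.array([-a[1],a[0]]); O=np.array([.540,-.029])
def off(f,rows):
    z=np.load(f'pics/{f}.npz'); im=z['im'].astype(int); sat=im[...,2]-im[...,0]
    E=[]
    for v in rows:
        u=np.nonzero((sat[v,150:480]<12)&(im[v,150:480,1]>90))[0]+150
        if len(u)<60: continue
        lr=[u.min()-.5,u.max()+.5]; h=0
        for _ in range(3):
            Q=onplane(z,[[lr[0],v],[lr[1],v]],h); w=(Q[:,:2]-O)@b; h=max(0,.012*(.09-abs(w.mean()))/.0735)
        E.append([*((Q[:,:2]-O)@a),w.mean()])
    E=np.median(np.array(E),0).round(4); print(f,'cradle ends along groove',E[:2],'mid',E[:2].mean(),'at w',E[2])
    cs,m=blobs(z['im'],'brown'); c=max(cs,key=lambda c:cv2.contourArea(c) if abs(c[:,0,1].mean()-60)<200 and len(c)>100 else 0)
    c=cv2.convexHull(c)[:,0]
    s=(onplane(z,c,.031)[:,:2]-O)@a; print('tube',s.min(),s.max(),'mid',(s.min()+s.max())/2,'offset',(s.min()+s.max())/2-E[:2].mean())
if __name__=='__main__': off(sys.argv[1],range(int(sys.argv[2]),int(sys.argv[3])))
E
python3 off.py wrist6 90 128; python3 off.py wrist6 100 120;  python3 off.py wrist2 30 110; python3 go.py 0.69 -0.036 0.2 -2.7
```

```text
wrist6 cradle ends along groove [-0.0796  0.0802] mid 0.0002999999999999947 at w -0.0602
tube -0.09866494444755358 0.11536709136954906 mid 0.00835107346099774 offset 0.008051073460997746
wrist6 cradle ends along groove [-0.0796  0.0801] mid 0.0002500000000000002 at w -0.0613
tube -0.09866494444755358 0.11536709136954906 mid 0.00835107346099774 offset 0.00810107346099774
wrist2 cradle ends along groove [-0.075   0.0803] mid 0.0026499999999999996 at w -0.0602
tube -0.10441428624545229 0.12301441859519377 mid 0.009300066174870739 offset 0.006650066174870739
t 9.9 p [ 0.5538 -0.1684  0.2086] az -2.55 F [ 0.7 -0.6 -0.5]
shift [ 0.035  0.521 -0.553] turn [ 0.002 -0.    -0.   ]
```

Offset is about +8.5 mm, by the depth extents and the outline. I will push the far end toward the robot by that much, with shut fingers.

```bash
python3 -m pendant '0 0.52 -0.55 0.002 0 0;0 0.52 -0.55 0.002 0 0;0 0.52 -0.55 0.002 0 0;0 0.52 -0.55 0.002 0 0;0 0.52 -0.55 0.002 0 0;0 0.52 -0.55 0.002 0 0;0 0.52 -0.55 0.002 0 0' -1; python3 go.py 0.69 -0.036 0.028 -2.7; python3 w.py wrist wrist7
```

```text
time: 10.6
ee_pos: [0.6888, -0.0375, 0.2072]
eef_rot: [-0.511, -0.488, 0.513, -0.487]
ft_force: [0.2, -0.0, -0.3]
width: 0.0389
t 10.6 p [ 0.6888 -0.0375  0.2072] az -2.79 F [ 0.2 -0.  -0.3]
shift [ 0.717  0.006 -0.007] turn [-0.001  0.001  0.002]
wrist7 8209 y@.545 -0.0291 yaw -2.71 z 0.0311 x [0.4509 0.6501]
```

View pics/wrist7.png

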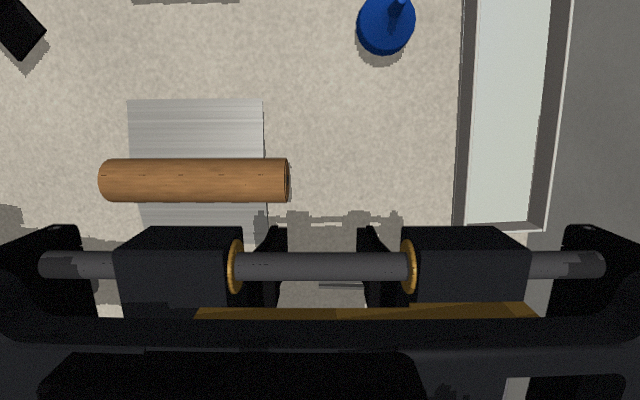

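The tube is at (195,180), with the fingers beyond its far end and still closing. The blower (385,25) is clear. I wait for the fingers to shut, then go down.

```bash
python3 -m pendant '0 0 0 0 0 0;0 0 0 0 0 0;0 0 0 0 0 0;0 0 0 0 0 0;0.2 0 0 0 0 0;0.4 0 0 0 0 0;0.5 0 0 0 0 0;0.5 0 0 0 0 0' && python3 -m pendant '0.12 0 0 0 0 0;0.2 0 0 0 0 0;0.215 0 0 0 0 0;0.215 0 0 0 0 0';  python3 go.py 0.665 -0.035 0.028 -2.7; python3 w.py wrist wrist8
```

```text
time: 11.45
ee_pos: [0.6872, -0.0357, 0.0796]
eef_rot: [-0.51, -0.49, 0.513, -0.486]
ft_force: [-0.8, -0.8, 0.5]
width: 0.0006
time: 11.85
ee_pos: [0.6905, -0.0362, 0.0314]
eef_rot: [0.512, 0.488, -0.511, 0.488]
ft_force: [0.4, -0.6, 0.7]
width: 0.0005
t 11.85 p [ 0.6905 -0.0362  0.0314] az -2.69 F [ 0.4 -0.6  0.7]
shift [ 0.013 -0.102 -0.   ] turn [ 0.    -0.    -0.001]
wrist8 10928 y@.545 -0.0292 yaw -2.92 z 0.0314 x [0.5141 0.6504]
```

```bash
python3 -m pendant '0 -0.02 0 0 0 0;0 -0.04 0 0 0 0;0 -0.06 0 0 0 0;0 -0.075 0 0 0 0;0 -0.085 0 0 0 0;0 -0.095 0 0 0 0;0 -0.1 0 0 0 0;0 -0.105 0 0 0 0'; python3 w.py wrist wrist9;python3 go.py 0.655 -0.035 0.028 -2.7
```

```text
time: 12.7
ee_pos: [0.6635, -0.0348, 0.03]
eef_rot: [0.512, 0.488, -0.512, 0.488]
ft_force: [0.5, 0.9, -0.6]
width: 0.0005
wrist9 12053 y@.545 -0.0292 yaw -2.77 z 0.0313 x [0.4878 0.6502]
t 12.75 p [ 0.6634 -0.0349  0.03  ] az -2.69 F [-0.1  0.4 -0.3]
shift [ 0.008 -0.033  0.002] turn [ 0. -0.  0.]
```

```bash
python3 -m pendant '0 -0.006 0 0 0 0;0 -0.012 0 0 0 0;0 -0.018 0 0 0 0;0 -0.024 0 0 0 0;0 -0.03 0 0 0 0;0 -0.034 0 0 0 0'; python3 w.py wrist wrist10;python3 go.py 0.655 -0.035 0.028 -2.7
```

```text
time: 13.35
ee_pos: [0.6552, -0.0344, 0.0301]
eef_rot: [0.512, 0.488, -0.511, 0.488]
ft_force: [2.8, -0.2, -1.3]
width: 0.0004
wrist10 12251 y@.545 -0.0291 yaw -2.73 z 0.0314 x [0.4797 0.6456]
t 13.4 p [ 0.655  -0.0344  0.0301] az -2.69 F [ 1.8  0.3 -0.4]
shift [ 0.008 -0.     0.002] turn [ 0. -0. -0.]
```

Contact made at about 3 N; the tube has moved 4.6 mm, with about 5 mm to go.

```bash
python3 -m pendant '0 -0.005 0 0 0 0;0 -0.01 0 0 0 0;0 -0.015 0 0 0 0;0 -0.018 0 0 0 0;0 -0.018 0 0 0 0'; python3 w.py wrist wrist11; python3 -m pendant '0 0.03 0 0 0 0;0 0.08 0 0 0 0;0 0.14 0 0 0 0;-0.1 0.14 0 0 0 0;-0.3 0.14 0 0 0 0;-0.5 0.14 0 0 0 0;-0.7 0.14 0 0 0 0;-0.7 0.14 0 0 0 0'; python3 go.py 0.545 -0.17 0.25 -2.7
```

```text
time: 13.9
ee_pos: [0.6504, -0.0342, 0.03]
eef_rot: [-0.512, -0.488, 0.512, -0.488]
ft_force: [2.1, -1.0, -0.6]
width: 0.0006
wrist11 12248 y@.545 -0.0292 yaw -2.75 z 0.0313 x [0.4746 0.6409]
time: 14.75
ee_pos: [0.6886, -0.0369, 0.213]
eef_rot: [0.514, 0.485, -0.509, 0.491]
ft_force: [-1.0, -0.6, 0.3]
width: 0.0004
t 14.75 p [ 0.6886 -0.0369  0.213 ] az -2.71 F [-1.  -0.6  0.3]
shift [-0.154 -0.547  0.559] turn [-0.    -0.    -0.007]
```

```bash
python3 -m pendant '-0.15 -0.57 0.56 0 0 0;-0.15 -0.57 0.56 0 0 0;-0.15 -0.57 0.56 0 0 0;-0.15 -0.57 0.56 0 0 0;-0.15 -0.57 0.56 0 0 0;-0.15 -0.57 0.56 0 0 0;-0.15 -0.57 0.56 0 0 0;-0.15 -0.57 0.56 0 0 0'; python3 - <<'E'
from m import *
from w import axis
from off import a,b,O
im,d,c=snap('wrist','wrist12'); axis('wrist12'); snap('side','side3')
z=np.load('pics/wrist12.npz')
v,u=np.mgrid[0:150,100:540].reshape(2,-1); P=deproj(z,np.c_[u,v],z['d'][v,u]); S=(P[:,:2]-O)@a; W=(P[:,:2]-O)@b
k=(P[:,2]>.028)&(P[:,2]<.06)&(abs(W)<.03); print('tube s',np.percentile(S[k],[.3,99.7]).round(4),'mid',np.percentile(S[k],[.3,99.7]).mean())
v2=im[v,u].astype(int); k=(abs(P[:,2])<.02)&(W<-.04)&(W>-.075)&(v2[:,2]-v2[:,0]<12)&(v2[:,1]>90)&(abs(S)<.1); print('cradle s',np.percentile(S[k],[.3,99.7]).round(4),'mid',np.percentile(S[k],[.3,99.7]).mean())
s=cv2.imread('pics/side3.png'); cv2.imwrite('pics/fin.png',np.vstack([im[:200],s[130:380]]))
E
```

```text
time: 15.55
ee_pos: [0.5374, -0.1678, 0.2419]
eef_rot: [-0.511, -0.489, 0.511, -0.488]
ft_force: [-0.1, -0.2, -0.7]
width: 0.0004
wrist12 9240 y@.545 -0.0293 yaw -3.00 z 0.0312 x [0.3317 0.8959]
tube s [-0.0993  0.0991] mid -7.834441094652089e-05
cradle s [-0.079   0.0796] mid 0.00030621994724648605
```

View pics/fin.png

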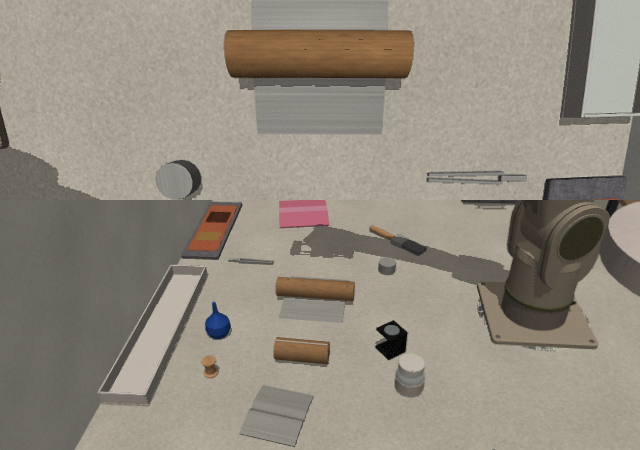

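The tube lies in the groove, centred to about 0.4 mm. The other things stand where they were and the robot is clear, so I hand the job in.

```bash
python3 -c "
from bench import close_job; print(close_job())"
```

```text
the job is handed in; nothing more can be done
None
```

The long tube now lies in the V groove of the large grey cradle, centred, and the job is handed in. I rolled it over the near crest with both fingers pushing its side. It settled about 9 mm too far toward +x, so I slid it back with shut fingers on its far end, at about 3 N.

- **Last checks:** the tube's axis is 31 mm above the table. It reaches -99.3 to +99.1 mm along the groove, against the cradle's -79.0 to +79.6 mm, so it is centred to about 0.4 mm. The last yaw fit gave -3.0° against about -2.75° in the earlier fits and for the groove, which I take as measurement noise.
- **Rest of the scene:** the final pictures show the short tube and the other things where they were; I judged this by eye and did not measure it. The robot ended well clear, about 0.24 m above the table.
- **Limits:** it took about 16 s of the 64 s. The highest wrist force at the end of a move was about 22 N, on the slope.
- **Disagreements:** the outline estimates of the offset before the end push were 6.7 and 8.1 mm, against about 9 mm by depth. I went by the depth figure, and the final check agreed. A depth fit from the side camera while rolling gave a yaw of -19° because it caught other brown things; I ignored it.

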